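# Close the window cell squarely

### The job

Push the window cassette all the way back into the sample cell until it stops. Then screw the cell's cover down onto it with the two knobs, turning them by turns in small steps so that the cover stays level on its way, and finish with both knobs snug and about equally tight, the cover level and both rubber strips pressing firmly on the cassette: feel for the point where the strips touch and the knobs begin to turn harder, and give each knob only about a twelfth of a turn beyond it, because forcing a knob, or letting the cover go crooked, cracks the window. Let go at the end, and leave the things standing round the cell where they are.

Things in the scene. Friction and masses are not known exactly. Their poses are not given: they have to be found in the camera images.
- cell: Sample cell, fixed: aluminium base plate 136 x 184 x 12 mm high on feet. Origin on the worktop under the middle between its two upright steel studs (10 mm thick, tops 87 mm above the worktop, at y = +62 and -62 mm in this frame); x points from its open front (facing the robot) to its back, y to its left. A slideway 79 mm wide runs along x between two low rails (tops 22 mm above the worktop).
- cell_stop (a point): Middle of the front face of the stop bar that closes the slideway at the back, 48 mm behind the line of the studs, 18 mm above the worktop. The slideway's floor is 16 mm above the worktop.
- cassette: Window cassette, loose, 0.3 kg: grey plate 110 (x) x 76 (y) x 8 mm, in the slideway, pulled out 26 to 42 mm to the front. In it a framed glass sample, 62 x 72 mm, stands 1.2 to 3.8 mm proud (samples differ). Origin on its underside under the round window, 62 mm behind its front edge, 48 mm before its back edge; axes as the cell's. Home: against the stop bar, origin at x = 0 in the cell's frame.
- cassette_tab (a point): Middle of the front face of the cassette's upright tab (7 mm thick along x, 32 mm wide, rising 20 mm above the cassette's top, at its front end), 60.5 mm before the cassette's origin and 18 mm above its underside. With the cassette home the tab stands 21 mm clear in front of the cover's edge. A few newtons slide it.
- cover: Cover: loose aluminium plate 64 (x) x 174 (y) x 10 mm with a round middle hole, threaded over the studs; springs hold it up against the nut under each knob, so each end is as high as its own knob. Origin in the middle of its underside, y to the left, z up. Knobs at 0: underside 34.3 mm above the worktop, strips 2.5 to 5.1 mm above the sample. Level: z axis upright.
- strip_left: Left one of two rubber strips under the cover, 52 (x) x 8 (y) x 4 mm, 32.5 mm left of the window's centre; origin in the middle of its underside, which meets the framed sample in the cassette. A load of 25 to 90 N on each strip is right; above 110 N the window cracks. With the cover level, each strip's load grows by about 100 N for each radian that both knobs are turned on after the strips touch.
- strip_right: The same strip on the right, 32.5 mm right of the window's centre.
- knob_left_grip (a point): Grip point of the left knob (as the robot sees it), on its vertical axis: a black fluted round knob, head 39 mm across and 19 mm high, on a neck 24 mm across and 15 mm high that stands on the cover. The point is 26 mm above the cover's top, 8 mm below the knob's top. The end of the stud stands 8 to 14 mm out of the knob's top.
- knob_right_grip (a point): The same on the right knob.
- knob_left (a joint): Angle of the left knob (rad), 0 to 0.5 at the start; grows as it is turned clockwise seen from above, which lowers knob and cover end by 8 mm a full turn (1.27 mm a radian); back lifts them. A free knob needs 0.12 N m to turn and stays where it is left. Under load it needs 0.0013 N m more for each newton on its screw. The rise, not the pose, tells when the strips bear.
- knob_right (a joint): Angle of the right knob (rad); all as for the left one.
- canister: Bystander: black-capped white canister, 42 mm across, 66 mm high; origin under its centre.
- vial_tall: Bystander: glass sample vial with a black cap, 23 mm across, 55 mm high; origin under its centre.
- dish: Bystander: shallow round dish, 62 mm across, 14 mm high; origin under its centre.

How it is judged:
By the outcome, as a careful person would: the job done as asked, in the order asked, and still so for the second after the job is handed in, with the robot touching nothing.
It also fails if it takes over 72 s, if anything falls off the work surface, if the arm or the gripper's body presses on something with over 40 N, if the wrist force passes 120 N, or if a joint passes its speed limit or range.

### The arm

A 6-joint arm with a two-finger parallel gripper is mounted at the origin on a cart in front of the work surface, level with it; the furniture and walls round the work are solid. World frame = base frame: x ahead of the robot, y to its left, z up, the work surface at z = 0. Lengths are in m, angles in degrees, forces in N, time in s.
With the tool pointing down it reaches from about 0.35 to 0.875 m from the base axis. Payload 4.2 kg.
Tool frame: the origin (TCP) lies midway between the tips of the shut fingers; the grasp point (between the pads) lies 19 mm behind it; z points along the fingers, y is the line along which they close (so a half turn about z gives the same grasp; the last joint's range is limited). The gripper opens to 87 mm and grips with 3 to 60 N. Pads are 19 mm wide; open, the fingers measure 117 mm over their backs; the gripper's body (75 mm by 190 mm) begins 51 mm behind the grasp point.
Start: joints at [81.795, 22.042, 0.453, 0, -68.411, -14.817], TCP at [0.244, 0.575, 0.223] pointing down, gripper open.
Joint ranges: [-179.83, 179.83], [-69.29, 118.12], [-61.27, 80.66], [-181.25, 117.63], [-171.15, -9.14], [-177.46, 177.46]. Speed limits (degrees/s): [159.86, 159.86, 180, 180, 180, 180].

### API

Orientations are given as a 3x3 rotation matrix whose columns are the frame's x, y, z axes.
In Python, from station import r gives the robot as it stands.
- The arm moves only by the shell command python3 steer.py 'ROWS'. ROWS is one flat JSON list of numbers that holds 1 to 8 rows one after another, with no inner brackets; each row has 7 numbers: the opening from 0.0 (shut) to 1.0 (fully open), then dx, dy, dz in shares of 1 m (1.0 is 1 m), then a rotation vector rx, ry, rz in shares of 180 degrees (1.0 is 180 degrees); each row is the pose to reach, as a shift and turn from the pose commanded when the command began, along the tool's axes at that moment; what a row does not reach only later rows make up. A row lasts 1/10 s, in which the tool goes at most 0.05 m and 8.59 degrees, less where a joint would pass 70% of its speed; a pose out of reach is approached as far as the arm can. The fingers move at their own pace and stop on an object; the grip force is fixed at half the most. Time passes only in rows, so rows that do not move let the fingers close. It prints the time, the measured TCP pose, the force, the opening and the grip force at its end. Input that does not fit is refused with a message, and nothing moves.
- r.sense(): the state, without advancing time (a new reading comes with each control period).
- r.capture(name): name is "scene" or "top"; returns a dict with "pixels" (384x512x3 uint8, red, green, blue), "z_map" (384x512 float32, m along the optical axis (not along the pixel's ray), 0 where there is no reading), "K" (3x3 intrinsics, pixels), "world_from_camera" (4x4, takes a point from camera to world coordinates). Camera axes: x right, y up, looking along -z (the intrinsics and any distortion apply to the point x, -y, -z); pixel columns grow to the right and rows downward; lengths in m; the calibration is good to about 2 mm. A picture is of the moment at which its call begins.
- r.finish_job(): hands the job in; it is judged then, once.
The state is a dict: "time_s": time; "joints": joint angles; "joint_velocities": joint speeds; "effort": joint torques, N m; "tcp_pos": TCP position; "ee_rot": TCP orientation; "wrist_force": force on the tool from outside, world axes, zero at the start; "moment": the same for the moment, N m; "gripper_width": opening from 0.0 (shut) to 1.0 (fully open); "gripper_force": force on a finger pad.
Only numpy, scipy, OpenCV 4.12 (cv2) and the standard library are available. Lean on these libraries where they do the work, as an engineer would, in place of code of your own. Each camera call takes 0.05 s, during which the arm holds its last target. There are 200 camera calls.

## Working session

There is one attempt and no reset: what is moved stays moved. The work goes in short steps, Python scripts to look and compute and a shell command to move; the robot and the scene stay as the last step left them, time stands still between calls to the robot, and variables do not carry over. Pictures are saved under pics/ and viewed, at most 10 in all, crops included, and the job is handed in when it is done.

```bash
ls; mkdir -p pics; python3 - <<'E'
from station import r
import cv2, numpy as np
s=r.sense(); print({k:np.round(v,3).tolist() for k,v in s.items()})
for n in("scene","top"):
    c=r.capture(n); np.savez(f"{n}.npz",**c); cv2.imwrite(f"pics/{n}1.png",c["pixels"][:,:,::-1]); print(n,c["K"],c["world_from_camera"].round(3), (c["z_map"]>0).mean())
E
```

```text
pics
station.py
steer.py
{'time_s': 0.0, 'joints': [81.796, 22.09, 0.38, -0.03, -68.411, -14.817], 'joint_velocities': [0.001, 0.045, -0.012, 0.08, -0.004, 0.017], 'effort': [-0.001, -39.067, 18.74, 4.22, 0.011, -0.0], 'tcp_pos': [0.244, 0.575, 0.221], 'ee_rot': [[0.92, -0.391, -0.001], [-0.391, -0.92, -0.002], [0.0, 0.002, -1.0]], 'wrist_force': [0.041, 0.171, -0.651], 'moment': [0.045, -0.02, 0.013], 'gripper_force': 0.0, 'gripper_width': 1.001}
scene [[426.37463318   0.         247.68336252]
 [  0.         426.37463318 194.72970113]
 [  0.           0.           1.        ]] [[ 0.779  0.432 -0.455 -0.015]
 [-0.627  0.546 -0.556 -0.858]
 [ 0.008  0.718  0.696  0.804]
 [ 0.     0.     0.     1.   ]] 0.996185302734375
top [[456.9017585    0.         252.3126382 ]
 [  0.         456.9017585  194.98159404]
 [  0.           0.           1.        ]] [[-0.025  0.983 -0.184  0.25 ]
 [-1.    -0.025  0.002 -0.255]
 [-0.003  0.184  0.983  1.317]
 [ 0.     0.     0.     1.   ]] 0.995819091796875
```

View pics/scene1.png

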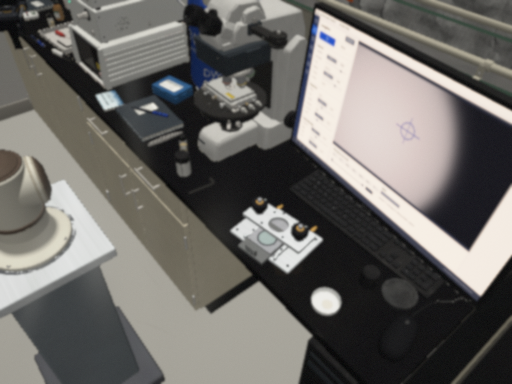

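View pics/top1.png

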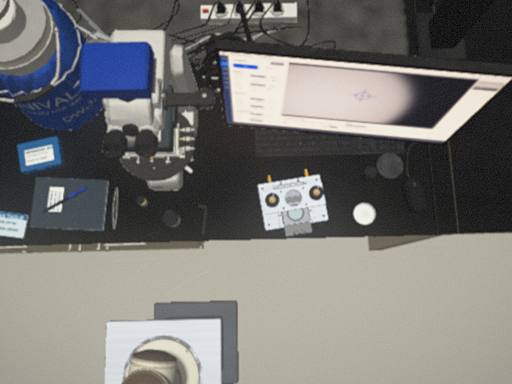

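The scene view shows the cell near (275,235) with black knobs near (261,203) and (300,230), and the dish at (326,300). In the top view the cell is at (294,203), its knobs at about (272,199) and (317,191), the canister and vial at about (171,216) and (142,201), and the dish at (364,213).

```bash
cat > h.py <<'E'
import numpy as np, cv2
def load(n): return dict(np.load(n+".npz"))
def cloud(c):
    z=c["z_map"]; v,u=np.indices(z.shape); K=c["K"]
    p=np.stack([(u-K[0,2])*z/K[0,0],-(v-K[1,2])*z/K[1,1],-z,np.ones_like(z)],-1)
    return (p@c["world_from_camera"].T)[...,:3]
def ray(c,uv,h):
    K=c["K"];T=c["world_from_camera"]
    d=T[:3,:3]@np.array([(uv[0]-K[0,2])/K[0,0],-(uv[1]-K[1,2])/K[1,1],-1]); o=T[:3,3]
    return o+d*(h-o[2])/d[2]
E
python3 - <<'E'
from h import *
t,s=load("top"),load("scene")
a=cv2.resize(t["pixels"][165:245,250:340],None,fx=7,fy=7,interpolation=cv2.INTER_CUBIC)
b=cv2.resize(s["pixels"][190:280,225:330],None,fx=6,fy=6,interpolation=cv2.INTER_CUBIC)
cv2.imwrite("pics/tc.png",a[:,:,::-1]);cv2.imwrite("pics/sc.png",b[:,:,::-1])
for n,c,reg in(("top",t,(165,245,250,340)),("scene",s,(190,280,225,330))):
    P=cloud(c); Q=P[reg[0]:reg[1],reg[2]:reg[3]]; z=Q[...,2]
    print(n,np.percentile(z,[1,10,50,90,99]).round(4))
    for lo,hi in((.058,.075),(.075,.1),(.038,.05),(.008,.017)):
        m=(z>lo)&(z<hi); print(lo,hi,m.sum())
        k,l,st,ce=cv2.connectedComponentsWithStats(m.astype(np.uint8))
        for i in range(1,k):
            if st[i,4]>8: q=Q[l==i]; print("  ",st[i].tolist(),q.mean(0).round(4),q.min(0).round(3),q.max(0).round(3))
E
```

```text
top [-0.8069 -0.0052  0.0038  0.0446  0.0814]
0.058 0.075 55
   [60, 30, 8, 5, 14] [ 0.4719 -0.4259  0.0702] [ 0.467 -0.435  0.064] [ 0.479 -0.418  0.075]
   [20, 38, 5, 4, 9] [ 0.4539 -0.3098  0.072 ] [ 0.451 -0.316  0.066] [ 0.459 -0.305  0.075]
0.075 0.1 293
   [59, 20, 15, 14, 145] [ 0.4879 -0.4332  0.079 ] [ 0.469 -0.453  0.075] [ 0.506 -0.414  0.089]
   [15, 27, 15, 14, 148] [ 0.4703 -0.3114  0.0791] [ 0.452 -0.33   0.075] [ 0.49  -0.292  0.093]
0.038 0.05 828
   [11, 17, 65, 32, 799] [ 0.4768 -0.3713  0.0439] [ 0.436 -0.462  0.038] [ 0.522 -0.282  0.05 ]
   [44, 64, 11, 5, 29] [ 0.3833 -0.3855  0.0438] [ 0.378 -0.399  0.038] [ 0.388 -0.371  0.046]
0.008 0.017 896
   [55, 4, 16, 15, 111] [ 0.5412 -0.4326  0.0124] [ 0.526 -0.457  0.008] [ 0.568 -0.413  0.017]
   [8, 10, 16, 27, 152] [ 0.5185 -0.2961  0.0122] [ 0.477 -0.319  0.008] [ 0.553 -0.274  0.017]
   [27, 16, 28, 8, 74] [ 0.5229 -0.3682  0.0135] [ 0.513 -0.408  0.008] [ 0.532 -0.33   0.017]
   [35, 25, 14, 7, 49] [ 0.4963 -0.3711  0.0149] [ 0.488 -0.39   0.011] [ 0.506 -0.352  0.017]
   [11, 38, 23, 27, 254] [ 0.421  -0.30
[... 622 characters left out ...]
8 0.05 998
   [18, 15, 73, 48, 953] [ 0.4707 -0.3801  0.0423] [ 0.433 -0.464  0.038] [ 0.52  -0.288  0.049]
   [20, 53, 12, 9, 45] [ 0.38   -0.3871  0.0419] [ 0.375 -0.402  0.038] [ 0.385 -0.371  0.046]
0.008 0.017 1471
   [69, 0, 36, 30, 451] [ 0.6318 -0.3538  0.013 ] [ 0.607 -0.419  0.008] [ 0.677 -0.292  0.017]
   [43, 14, 15, 6, 24] [ 0.5333 -0.3049  0.0109] [ 0.521 -0.313  0.008] [ 0.55  -0.286  0.014]
   [5, 28, 27, 22, 268] [ 0.4193 -0.3094  0.0109] [ 0.391 -0.339  0.008] [ 0.452 -0.286  0.017]
   [46, 30, 17, 11, 101] [ 0.4992 -0.3587  0.0146] [ 0.487 -0.38   0.012] [ 0.514 -0.337  0.017]
   [43, 36, 54, 46, 604] [ 0.4625 -0.4475  0.0109] [ 0.406 -0.473  0.008] [ 0.566 -0.414  0.017]
```

View pics/tc.png

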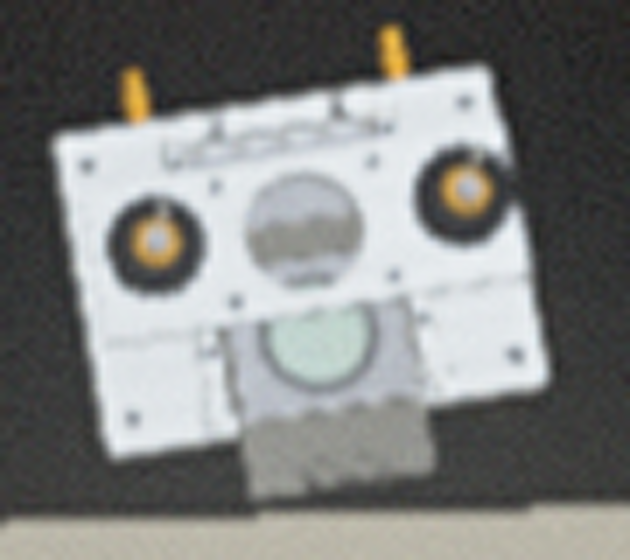

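View pics/sc.png

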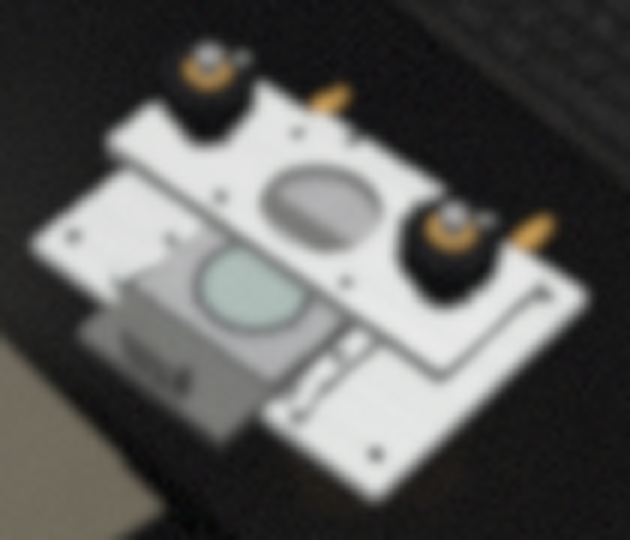

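Top crop: knobs at (155,245) and (465,192), cover with its central hole at (305,228), and the cassette's tab at (340,440) pulled out to the front. Scene crop: tab at (170,370), cover level, orange parts behind. Next I check the free space for the approach.

```bash
python3 - <<'E'
from h import *
P=np.concatenate([cloud(load(n)).reshape(-1,3) for n in("top","scene")])
for lo,hi in((.03,.1),(.1,.25),(.25,.5),(.5,.9)):
    print(lo,hi)
    for y0 in np.arange(-.7,.7,.1):
        q=P[(P[:,2]>lo)&(P[:,2]<hi)&(P[:,1]>y0)&(P[:,1]<y0+.1)&(P[:,0]>.25)&(P[:,0]<1)]
        if len(q)>5: print("  y",round(y0,1),len(q),"minx",np.sort(q[:,0])[3].round(3))
t=load("top"); a=np.deg2rad(8.2)
o=np.array([.478,-.373]); R=np.array([[np.cos(a),-np.sin(a)],[np.sin(a),np.cos(a)]])
from station import r
s=r.sense(); E=s["ee_rot"]
for nm,w in(("via",[.38,.1,.22]),("front of tab",np.r_[o+R@[-.135,0],.12]),("Lknob",np.r_[o+R@[0,.062],.07]),("Rknob",np.r_[o+R@[0,-.062],.07])):
    print(nm,np.round(w,4),"tool shift",np.round(np.array(E).T@(w-s["tcp_pos"]),3))
E
```

```text
0.03 0.1
  y -0.7 793 minx 0.527
  y -0.6 725 minx 0.528
  y -0.5 1668 minx 0.382
  y -0.4 1993 minx 0.376
  y -0.3 537 minx 0.434
  y -0.2 491 minx 0.684
  y -0.1 2719 minx 0.406
  y -0.0 468 minx 0.47
  y 0.1 157 minx 0.749
  y 0.2 747 minx 0.602
  y 0.3 1544 minx 0.581
  y 0.4 219 minx 0.579
  y 0.5 1701 minx 0.445
  y 0.6 159 minx 0.457
0.1 0.25
  y -0.7 4042 minx 0.624
  y -0.6 3454 minx 0.637
  y -0.5 3015 minx 0.649
  y -0.4 2667 minx 0.662
  y -0.3 2660 minx 0.674
  y -0.2 1446 minx 0.571
  y -0.1 5234 minx 0.511
  y -0.0 1320 minx 0.512
  y 0.1 546 minx 0.748
  y 0.2 1336 minx 0.702
  y 0.3 556 minx 0.702
  y 0.5 4218 minx 0.435
  y 0.6 440 minx 0.251
0.25 0.5
  y -0.7 8998 minx 0.638
  y -0.6 7996 minx 0.651
  y -0.5 6914 minx 0.662
  y -0.4 6084 minx 0.675
  y -0.3 5464 minx 0.687
  y -0.2 2016 minx 0.62
  y -0.1 10564 minx 0.51
  y -0.0 2500 minx 0.512
  y 0.1 1542 minx 0.72
  y 0.2 5190 minx 0.671
  y 0.3 524 minx 0.675
  y 0.5 1041 minx 0.251
  y 0.6 182 minx 0.274
0.5 0.9
  y -0.1 2475 minx 0.595
  y -0.0 1613 minx 0.596
via [0.38 0.1  0.22] tool shift [0.311 0.384 0.002]
front of tab [ 0.3444 -0.3923  0.12  ] tool shift [0.47  0.851 0.103]
Lknob [ 0.4692 -0.3116  0.07  ] tool shift [0.554 0.727 0.153]
Rknob [ 0.4868 -0.4344  0.07  ] tool shift [0.618 0.833 0.153]
```

The manual's scale: turns go in shares of 180 degrees. Converting my numbers, 66 degrees is 0.3667.

```bash
python3 steer.py '[0, 0.25, 0.31, 0, 0, 0, 0.3667, 0, 0.25, 0.31, 0, 0, 0, 0.3667, 0, 0.25, 0.31, 0, 0, 0, 0.3667, 0, 0.25, 0.31, 0, 0, 0, 0.3667, 0, 0.25, 0.31, 0, 0, 0, 0.3667, 0, 0.25, 0.31, 0, 0, 0, 0.3667, 0, 0.25, 0.31, 0, 0, 0, 0.3667, 0, 0.25, 0.31, 0, 0, 0, 0.3667]'
python3 steer.py '[0, 0.392, -0.01, 0, 0, 0, 0.3667, 0, 0.392, -0.01, 0, 0, 0, 0.3667, 0, 0.392, -0.01, 0, 0, 0, 0.3667, 0, 0.392, -0.01, 0, 0, 0, 0.3667, 0, 0.392, -0.01, 0, 0, 0, 0.3667, 0, 0.392, -0.01, 0, 0, 0, 0.3667, 0, 0.392, -0.01, 0, 0, 0, 0.3667, 0, 0.392, -0.01, 0, 0, 0, 0.3667]'
cat > go.py <<'E'
# work out the tool-axes shift and turn to a cell-frame point
import sys; from h import *; from station import r
a=np.deg2rad(8.2); o=np.array([.478,-.373]); R=np.array([[np.cos(a),-np.sin(a)],[np.sin(a),np.cos(a)]])
def shift(x,y,z,yaw=None):
    s=r.sense(); E=np.array(s["ee_rot"]); w=np.r_[o+R@[x,y],z]
    d=E.T@(w-s["tcp_pos"]); psi=np.rad2deg(np.arctan2(E[1,0],E[0,0]))
    print("shift",d.round(4),"turn",None if yaw is None else round((psi-yaw+180)%360-180,1),"yaw",psi.round(1),"tilt",E[:,2].round(4))
    c=R.T@(np.array(s["tcp_pos"])[:2]-o); print("cell xy",c.round(4),"z",round(s["tcp_pos"][2],4),"F",np.round(s["wrist_force"],2),"M",np.round(s["moment"],3),"t",s["time_s"],"q6",s["joints"][5].round(1) if hasattr(s["joints"][5],'round') else s["joints"][5])
if len(sys.argv)>3: shift(*map(float,sys.argv[1:]))
E
python3 go.py -0.135 0 0.12 -171.8
```

```text
time_s: 0.9
tcp_pos: [0.353, 0.1899, 0.2225]
ee_rot: [[0.013, -1.0, -0.0], [-1.0, -0.013, 0.0], [-0.0, 0.0, -1.0]]
wrist_force: [1.0, -0.0, 0.5]
gripper_width: 0.358
gripper_force: 0.0
time_s: 1.7
tcp_pos: [0.3693, -0.202, 0.2225]
ee_rot: [[-0.909, -0.417, 0.0], [-0.417, 0.909, 0.0], [-0.0, -0.0, -1.0]]
wrist_force: [1.5, 0.8, -0.6]
gripper_width: 0.004
gripper_force: 0.0
shift [ 0.1019 -0.1626  0.1025] turn 16.4 yaw -155.4 tilt [ 1.e-04  0.e+00 -1.e+00]
cell xy [-0.0832  0.1848] z 0.2225 F [ 1.48  0.77 -0.56] M [ 0.164 -0.239 -0.03 ] t 1.7 q6 -59.0
```

Scaled: 16.4 degrees is 0.0911.

```bash
python3 steer.py '[0, 0.1, -0.163, 0.1, 0, 0, 0.0911, 0, 0.1, -0.163, 0.1, 0, 0, 0.0911, 0, 0.1, -0.163, 0.1, 0, 0, 0.0911, 0, 0.1, -0.163, 0.1, 0, 0, 0.0911, 0, 0.1, -0.163, 0.1, 0, 0, 0.0911, 0, 0.1, -0.163, 0.1, 0, 0, 0.0911]'
python3 go.py -0.13 0 0.032 -171.8
```

```text
time_s: 2.3
tcp_pos: [0.3467, -0.3906, 0.1205]
ee_rot: [[-0.989, -0.146, -0.004], [-0.146, 0.989, 0.002], [0.003, 0.003, -1.0]]
wrist_force: [-0.1, -0.3, -0.7]
gripper_width: 0.007
gripper_force: 0.0
shift [-0.0028 -0.0016  0.0884] turn 0.2 yaw -171.6 tilt [-0.0036  0.0023 -1.    ]
cell xy [-0.1325  0.0013] z 0.1205 F [-0.13 -0.27 -0.68] M [ 0.175 -0.125  0.013] t 2.3 q6 -51.0
```

```bash
python3 steer.py '[0, 0, -0.001, 0.045, 0, 0, 0, 0, 0, -0.001, 0.0885, 0, 0, 0, 0, 0, -0.001, 0.0885, 0, 0, 0]'
python3 steer.py '[0, -0.01, 0, 0, 0, 0, 0, 0, -0.016, 0, 0, 0, 0, 0, 0, -0.021, 0, 0, 0, 0, 0, 0, -0.026, 0, 0, 0, 0, 0, 0, -0.031, 0, 0, 0, 0, 0]'
python3 go.py -0.07 0 0.032 -171.8
```

```text
time_s: 2.6
tcp_pos: [0.345, -0.3871, 0.0301]
ee_rot: [[-0.989, -0.149, -0.009], [-0.149, 0.989, 0.007], [0.008, 0.008, -1.0]]
wrist_force: [-0.4, 0.5, -0.9]
gripper_width: 0.001
gripper_force: 0.0
time_s: 3.1
tcp_pos: [0.3791, -0.3859, 0.0352]
ee_rot: [[-0.989, -0.149, 0.0], [-0.149, 0.989, -0.0], [-0.0, -0.0, -1.0]]
wrist_force: [-3.2, -0.2, 2.2]
gripper_width: 0.007
gripper_force: 1.7
shift [-0.0298 -0.0015  0.0032] turn 0.4 yaw -171.4 tilt [ 4.e-04 -4.e-04 -1.e+00]
cell xy [-0.0998  0.0013] z 0.0352 F [-3.2  -0.21  2.21] M [-0.163  0.78   0.035] t 3.1 q6 -53.1
```

```bash
python3 steer.py '[0, -0.006, 0, 0, 0, 0, 0, 0, -0.012, 0, 0, 0, 0, 0, 0, -0.018, 0, 0, 0, 0, 0]'
python3 go.py -0.07 0 0.032 -171.8
```

```text
time_s: 3.4
tcp_pos: [0.397, -0.3832, 0.034]
ee_rot: [[-0.989, -0.149, -0.0], [-0.149, 0.989, 0.0], [0.0, 0.0, -1.0]]
wrist_force: [-4.2, -1.0, 1.6]
gripper_width: 0.003
gripper_force: 1.7
shift [-0.0117 -0.0015  0.002 ] turn 0.4 yaw -171.4 tilt [-4.e-04  2.e-04 -1.e+00]
cell xy [-0.0817  0.0014] z 0.034 F [-4.24 -1.02  1.62] M [-0.172  0.813 -0.043] t 3.4 q6 -54.3
```

```bash
python3 steer.py '[0, -0.004, 0, 0.001, 0, 0, 0, 0, -0.008, 0, 0.002, 0, 0, 0]'; python3 steer.py '[0, -0.002, 0, 0, 0, 0, 0]';python3 steer.py '[0, -0.002, 0, 0, 0, 0, 0]'
python3 go.py -0.07 0 0.032 -171.8
```

```text
time_s: 3.6
tcp_pos: [0.4049, -0.382, 0.0318]
ee_rot: [[-0.989, -0.149, -0.0], [-0.149, 0.989, 0.0], [0.0, 0.0, -1.0]]
wrist_force: [-4.2, -1.5, 1.9]
gripper_width: 0.006
gripper_force: 1.7
time_s: 3.7
tcp_pos: [0.4069, -0.3816, 0.0317]
ee_rot: [[-0.989, -0.149, -0.0], [-0.149, 0.989, 0.0], [0.0, 0.0, -1.0]]
wrist_force: [-2.8, -0.5, 2.2]
gripper_width: 0.003
gripper_force: 1.4
time_s: 3.8
tcp_pos: [0.4079, -0.3812, 0.0317]
ee_rot: [[-0.989, -0.149, -0.002], [-0.149, 0.989, 0.001], [0.002, 0.001, -1.0]]
wrist_force: [-5.9, -3.0, 2.8]
gripper_width: 0.006
gripper_force: 3.6
shift [-0.0005 -0.0019 -0.0003] turn 0.4 yaw -171.4 tilt [-0.0022  0.001  -1.    ]
cell xy [-0.0706  0.0019] z 0.0317 F [-5.92 -2.97  2.82] M [-0.656  1.865 -0.018] t 3.8 q6 -55.0
```

```bash
python3 steer.py '[0, -0.0015, 0, 0, 0, 0, 0]'; python3 steer.py '[0, -0.001, 0, 0, 0, 0, 0]'; python3 steer.py '[0, 0, 0, 0, 0, 0, 0]'; python3 go.py -0.07 0 0.032 -171.8
```

```text
time_s: 3.9
tcp_pos: [0.4079, -0.3811, 0.0317]
ee_rot: [[-0.989, -0.149, -0.005], [-0.149, 0.989, 0.001], [0.005, 0.002, -1.0]]
wrist_force: [-9.6, -3.8, 4.5]
gripper_width: 0.01
gripper_force: 5.2
time_s: 4.0
tcp_pos: [0.4079, -0.3811, 0.0317]
ee_rot: [[-0.989, -0.149, -0.007], [-0.149, 0.989, 0.002], [0.006, 0.003, -1.0]]
wrist_force: [-10.4, -5.3, 4.9]
gripper_width: 0.006
gripper_force: 5.8
time_s: 4.1
tcp_pos: [0.4079, -0.3811, 0.0317]
ee_rot: [[-0.989, -0.148, -0.006], [-0.148, 0.989, 0.002], [0.006, 0.003, -1.0]]
wrist_force: [-9.4, -4.2, 5.2]
gripper_width: 0.005
gripper_force: 4.9
shift [-0.0005 -0.002  -0.0003] turn 0.3 yaw -171.5 tilt [-0.0062  0.0018 -1.    ]
cell xy [-0.0705  0.002 ] z 0.0317 F [-9.42 -4.17  5.16] M [-1.154  2.512 -0.062] t 4.1 q6 -55.2
```

```bash
python3 steer.py '[0, 0.015, 0, 0, 0, 0, 0, 0, 0.03, 0, -0.02, 0, 0, 0, 0, 0.04, 0, -0.06, 0, 0, 0, 0, 0.04, 0, -0.09, 0, 0, 0]'
python3 - <<'E'
from h import *
from scipy.optimize import least_squares
for n in("top","scene"):
    c=load(n);P=cloud(c); g=c["pixels"].max(-1)
    for nm,k in(("L",(.469,-.312)),("R",(.4866,-.4342))):
        m=(np.hypot(P[...,0]-k[0],P[...,1]-k[1])<.03)&(P[...,2]>.073)&(P[...,2]<.083)
        q=P[m]; b=np.c_[cv2.convexHull(q[:,:2].astype(np.float32))[:,0]]
        f=least_squares(lambda p:np.hypot(b[:,0]-p[0],b[:,1]-p[1])-p[2],[*k,.0195],loss="soft_l1",f_scale=.001).x
        print(n,nm,m.sum(),"mean",q.mean(0).round(4),"medz",np.median(q[:,2]).round(4),"circ",f.round(4))
E
python3 go.py 0 0.062 0.11 -151.8
```

```text
time_s: 4.5
tcp_pos: [0.3713, -0.3875, 0.1237]
ee_rot: [[-0.989, -0.148, 0.003], [-0.148, 0.989, -0.001], [-0.003, -0.001, -1.0]]
wrist_force: [1.3, 0.0, 0.7]
gripper_width: 0.007
gripper_force: 0.0
top L 148 mean [ 0.4701 -0.3113  0.0781] medz 0.078 circ [ 0.4702 -0.3114  0.0197]
top R 147 mean [ 0.4872 -0.4331  0.0778] medz 0.0777 circ [ 0.4872 -0.4333  0.0196]
scene L 147 mean [ 0.4661 -0.3138  0.0765] medz 0.0764 circ [ 0.4672 -0.3128  0.0199]
scene R 169 mean [ 0.4835 -0.4362  0.0761] medz 0.0761 circ [ 0.4855 -0.435   0.0199]
shift [-0.108   0.0605  0.0139] turn -19.7 yaw -171.5 tilt [ 0.0028 -0.0011 -1.    ]
cell xy [-0.1077  0.0009] z 0.1237 F [1.27 0.02 0.74] M [ 0.001 -0.254  0.032] t 4.5 q6 -52.5
```

Scaled: -20 degrees is -0.1111.

```bash
python3 steer.py '[0.62, -0.04, 0.02, 0.012, 0, 0, -0.0444, 0.62, -0.08, 0.045, 0.012, 0, 0, -0.0889, 0.62, -0.108, 0.0605, 0.012, 0, 0, -0.1111, 0.62, -0.108, 0.0605, 0.012, 0, 0, -0.1111, 0.62, -0.108, 0.0605, 0.012, 0, 0, -0.1111]'
python3 go.py 0 0.062 0.052 -151.8
```

```text
time_s: 5.0
tcp_pos: [0.47, -0.3106, 0.1099]
ee_rot: [[-0.878, -0.479, 0.002], [-0.479, 0.878, 0.0], [-0.001, -0.001, -1.0]]
wrist_force: [0.5, 0.2, -0.4]
gripper_width: 0.374
gripper_force: 0.0
shift [ 0.0014 -0.0005  0.0579] turn 0.4 yaw -151.4 tilt [ 1.5e-03  2.0e-04 -1.0e+00]
cell xy [0.001  0.0629] z 0.1099 F [ 0.46  0.15 -0.44] M [ 0.079 -0.055 -0.008] t 5.0 q6 -44.4
```

```bash
python3 steer.py '[0.6, 0.001, -0.0005, 0, 0, 0, 0, 0.6, 0.001, -0.0005, 0, 0, 0, 0, 0.6, 0.001, -0.0005, 0, 0, 0, 0, 0.6, 0.001, -0.0005, 0.04, 0, 0, 0, 0.6, 0.001, -0.0005, 0.058, 0, 0, 0, 0.6, 0.001, -0.0005, 0.058, 0, 0, 0]'
python3 go.py 0 0.062 0.052 -151.8
python3 steer.py '[0.3, 0, 0, 0, 0, 0, 0, 0.3, 0, 0, 0, 0, 0, 0, 0.3, 0, 0, 0, 0, 0, 0, 0.3, 0, 0, 0, 0, 0, 0]'
python3 go.py 0 0.062 0.052 -151.8
python3 -c "
from station import r; import cv2
c=r.capture('scene')['pixels'][140:290,180:380]
cv2.imwrite('pics/g1.png',cv2.resize(c,None,fx=4,fy=4)[:,:,::-1])"
```

```text
time_s: 5.6
tcp_pos: [0.4661, -0.3117, 0.0494]
ee_rot: [[-0.879, -0.477, -0.006], [-0.477, 0.879, 0.002], [0.004, 0.005, -1.0]]
wrist_force: [-1.2, 0.2, 0.4]
gripper_width: 0.601
gripper_force: 0.0
shift [-0.0027 -0.0013 -0.0026] turn 0.3 yaw -151.5 tilt [-0.0057  0.0024 -1.    ]
cell xy [-0.003   0.0623] z 0.0494 F [-1.16  0.17  0.42] M [ 0.077 -0.095 -0.018] t 5.6 q6 -44.2
time_s: 6.0
tcp_pos: [0.4694, -0.3123, 0.0535]
ee_rot: [[-0.878, -0.478, 0.002], [-0.478, 0.878, -0.001], [-0.002, -0.002, -1.0]]
wrist_force: [-0.4, 0.7, 4.4]
gripper_width: 0.439
gripper_force: 30.0
shift [-0.0001  0.0008  0.0015] turn 0.4 yaw -151.4 tilt [ 2.4e-03 -9.0e-04 -1.0e+00]
cell xy [0.0002 0.0613] z 0.0535 F [-0.44  0.66  4.43] M [ 0.348  0.013 -0.04 ] t 6.0 q6 -44.3
```

View pics/g1.png

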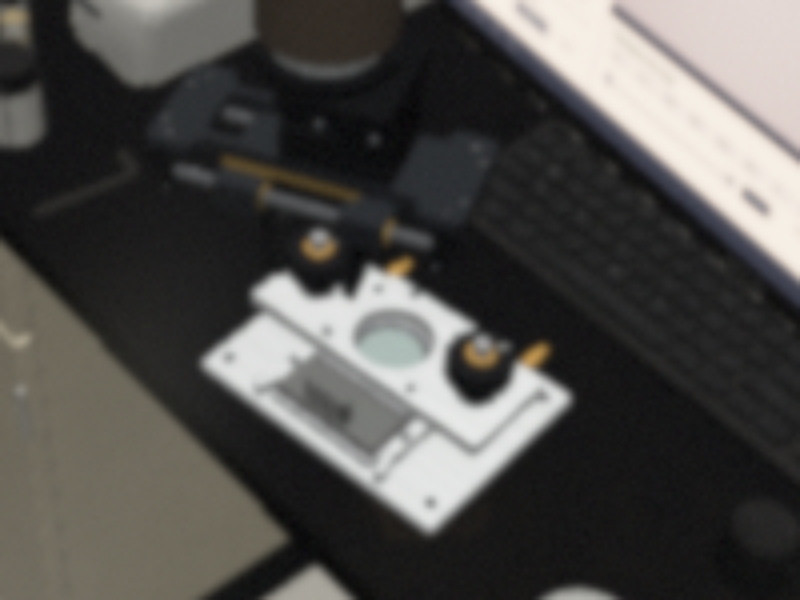

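The picture shows the gripper closed round the left knob (318,250), and the cassette home, with its window under the cover's hole at (395,340).

Scaled: 40 degrees is 0.2222.

```bash
python3 steer.py '[0.3, 0, 0, 0.0002, 0, 0, 0.0389, 0.3, 0, 0, 0.0003, 0, 0, 0.0778, 0.3, 0, 0, 0.0005, 0, 0, 0.1167, 0.3, 0, 0, 0.0006, 0, 0, 0.1556, 0.3, 0, 0, 0.0008, 0, 0, 0.1944, 0.3, 0, 0, 0.0009, 0, 0, 0.2222]'
python3 go.py 0 0.062 0.052 -151.8
python3 steer.py '[0.3, 0, 0, 0, 0, 0, 0]';python3 go.py 0 0.062 0.052 -151.8
```

```text
time_s: 6.65
tcp_pos: [0.4693, -0.3118, 0.0526]
ee_rot: [[-0.98, 0.201, 0.002], [0.201, 0.98, -0.0], [-0.002, -0.0, -1.0]]
wrist_force: [-0.6, 3.8, 7.1]
gripper_width: 0.437
gripper_force: 30.0
shift [0.0002 0.0001 0.0006] turn -39.8 yaw 168.4 tilt [ 1.6e-03 -4.0e-04 -1.0e+00]
cell xy [0.0001 0.0618] z 0.0526 F [-0.6   3.84  7.14] M [1.204 0.063 0.141] t 6.65 q6 -84.5
time_s: 6.75
tcp_pos: [0.4693, -0.3118, 0.0526]
ee_rot: [[-0.98, 0.199, 0.002], [0.199, 0.98, -0.0], [-0.002, 0.0, -1.0]]
wrist_force: [-0.7, 3.8, 6.9]
gripper_width: 0.44
gripper_force: 30.0
shift [0.0002 0.0001 0.0006] turn -39.7 yaw 168.5 tilt [ 1.7e-03 -3.0e-04 -1.0e+00]
cell xy [0.0002 0.0618] z 0.0526 F [-0.66  3.76  6.86] M [ 1.077  0.079 -0.04 ] t 6.75 q6 -84.3
```

Scaled: -40 degrees is -0.2222.

```bash
python3 steer.py '[0.6, 0, 0, 0, 0, 0, 0, 0.6, 0, 0, -0.002, 0, 0, 0, 0.6, 0, 0, -0.046, 0, 0, 0, 0.6, -0.014, -0.039, -0.046, 0, 0, -0.0444, 0.6, -0.028, -0.078, -0.046, 0, 0, -0.0889, 0.6, -0.0419, -0.1167, -0.046, 0, 0, -0.1333, 0.6, -0.0419, -0.1167, -0.046, 0, 0, -0.1778, 0.6, -0.0419, -0.1167, -0.046, 0, 0, -0.2222]' >/dev/null
python3 steer.py '[0.6, 0, 0, 0, 0, 0, 0]'
python3 go.py 0 -0.062 0.052 -151.8
```

```text
time_s: 7.65
tcp_pos: [0.4862, -0.4352, 0.0966]
ee_rot: [[-0.879, -0.477, -0.001], [-0.477, 0.879, 0.0], [0.0, 0.001, -1.0]]
wrist_force: [-0.1, 0.1, 0.6]
gripper_width: 0.601
gripper_force: 0.0
shift [-0.001   0.0004  0.0446] turn 0.3 yaw -151.5 tilt [-7.e-04  3.e-04 -1.e+00]
cell xy [-0.0008 -0.0628] z 0.0966 F [-0.14  0.14  0.59] M [ 0.11  -0.094 -0.067] t 7.65 q6 -33.8
```

Scaled: 40 degrees is 0.2222.

```bash
python3 steer.py '[0.6, -0.001, 0.0005, 0.025, 0, 0, 0, 0.6, -0.001, 0.0005, 0.044, 0, 0, 0, 0.6, -0.001, 0.0005, 0.0445, 0, 0, 0, 0.3, -0.001, 0.0005, 0.0445, 0, 0, 0, 0.3, -0.001, 0.0005, 0.0445, 0, 0, 0, 0.3, -0.001, 0.0005, 0.0445, 0, 0, 0]'
python3 go.py 0 -0.062 0.052 -151.8
python3 steer.py '[0.3, 0, 0, 0.0002, 0, 0, 0.0389, 0.3, 0, 0, 0.0003, 0, 0, 0.0778, 0.3, 0, 0, 0.0005, 0, 0, 0.1167, 0.3, 0, 0, 0.0006, 0, 0, 0.1556, 0.3, 0, 0, 0.0008, 0, 0, 0.1944, 0.3, 0, 0, 0.0009, 0, 0, 0.2222]'
python3 go.py 0 -0.062 0.052 -151.8
```

```text
time_s: 8.25
tcp_pos: [0.4881, -0.4344, 0.0541]
ee_rot: [[-0.878, -0.478, 0.002], [-0.478, 0.878, -0.002], [-0.001, -0.003, -1.0]]
wrist_force: [1.4, 0.1, 1.7]
gripper_width: 0.442
gripper_force: 30.0
shift [0.0011 0.0006 0.0021] turn 0.4 yaw -151.4 tilt [ 0.0023 -0.0016 -1.    ]
cell xy [ 0.0012 -0.0622] z 0.0541 F [1.4  0.14 1.69] M [ 0.055 -0.157  0.044] t 8.25 q6 -34.0
time_s: 8.85
tcp_pos: [0.4882, -0.4347, 0.0532]
ee_rot: [[-0.979, 0.202, 0.003], [0.202, 0.979, -0.002], [-0.003, -0.002, -1.0]]
wrist_force: [-0.2, -1.4, 1.0]
gripper_width: 0.44
gripper_force: 30.0
shift [0.0014 0.     0.0012] turn -39.8 yaw 168.4 tilt [ 0.0026 -0.0022 -1.    ]
cell xy [ 0.0013 -0.0625] z 0.0532 F [-0.19 -1.4   0.95] M [-0.358 -0.222  0.122] t 8.85 q6 -74.2
```

Scaled: -40 degrees is -0.2222.

```bash
python3 steer.py '[0.6, 0, 0, 0, 0, 0, 0, 0.6, 0, 0, -0.002, 0, 0, 0, 0.6, 0, 0, -0.046, 0, 0, 0, 0.6, 0.014, 0.039, -0.046, 0, 0, -0.0444, 0.6, 0.028, 0.078, -0.046, 0, 0, -0.0889, 0.6, 0.0419, 0.1167, -0.046, 0, 0, -0.1333, 0.6, 0.0419, 0.1167, -0.046, 0, 0, -0.1778, 0.6, 0.0419, 0.1167, -0.046, 0, 0, -0.2222]' >/dev/null
python3 steer.py '[0.6, 0, 0, 0, 0, 0, 0]' >/dev/null
python3 go.py 0 0.062 0.051 -151.8
```

```text
shift [ 0.0008 -0.0006  0.0474] turn 0.5 yaw -151.3 tilt [ 8.e-04 -2.e-04 -1.e+00]
cell xy [0.0005 0.0628] z 0.0984 F [ 0.63 -1.02 -0.33] M [ 0.026 -0.112 -0.   ] t 9.75 q6 -44.3
```

Accurate enough; descend, grip, turn 40°, then over to the right.

Scaled: -40 degrees is -0.2222.

```bash
python3 steer.py '[0.6, 0.001, -0.0005, 0.025, 0, 0, 0, 0.6, 0.001, -0.0005, 0.045, 0, 0, 0, 0.6, 0.001, -0.0005, 0.0475, 0, 0, 0, 0.3, 0.001, -0.0005, 0.0475, 0, 0, 0, 0.3, 0.001, -0.0005, 0.0475, 0, 0, 0, 0.3, 0.001, -0.0005, 0.0475, 0, 0, 0]' | grep -E "width|_force"
python3 go.py 0 0.062 0.051
python3 steer.py '[0.3, 0, 0, 0.0002, 0, 0, 0.0389, 0.3, 0, 0, 0.0003, 0, 0, 0.0778, 0.3, 0, 0, 0.0005, 0, 0, 0.1167, 0.3, 0, 0, 0.0006, 0, 0, 0.1556, 0.3, 0, 0, 0.0008, 0, 0, 0.1944, 0.3, 0, 0, 0.0009, 0, 0, 0.2222]' | grep -E "width"
python3 go.py 0 0.062 0.051
python3 steer.py '[0.6, 0, 0, 0, 0, 0, 0, 0.6, 0, 0, -0.002, 0, 0, 0, 0.6, 0, 0, -0.046, 0, 0, 0, 0.6, -0.014, -0.039, -0.046, 0, 0, -0.0444, 0.6, -0.028, -0.078, -0.046, 0, 0, -0.0889, 0.6, -0.0419, -0.1167, -0.046, 0, 0, -0.1333, 0.6, -0.0419, -0.1167, -0.046, 0, 0, -0.1778, 0.6, -0.0419, -0.1167, -0.046, 0, 0, -0.2222]' >/dev/null
python3 steer.py '[0.6, 0, 0, 0, 0, 0, 0]' >/dev/null
python3 go.py 0 -0.062 0.051 -151.8
```

```text
wrist_force: [-0.6, 0.7, -0.2]
gripper_width: 0.438
gripper_force: 30.0
shift [-0.0002  0.0007  0.0004] turn None yaw -151.4 tilt [ 2.e-03 -7.e-04 -1.e+00]
cell xy [0.0001 0.0613] z 0.0514 F [-0.64  0.68 -0.16] M [ 0.027 -0.159 -0.036] t 10.35 q6 -44.3
gripper_width: 0.438
shift [ 0.0001  0.0001 -0.0005] turn None yaw 168.4 tilt [ 1.7e-03 -1.0e-04 -1.0e+00]
cell xy [0.0001 0.0619] z 0.0505 F [-0.53  2.59  1.82] M [ 0.882 -0.148  0.135] t 10.95 q6 -84.5
shift [-0.0009  0.0007  0.0443] turn 0.4 yaw -151.4 tilt [-0.e+00 -1.e-04 -1.e+00]
cell xy [-0.0006 -0.063 ] z 0.0953 F [ 0.44 -0.03 -0.12] M [ 0.119 -0.136 -0.014] t 11.85 q6 -33.8
```

Scaled: -40 degrees is -0.2222.

```bash
python3 steer.py '[0.6, -0.001, 0.0005, 0.025, 0, 0, 0, 0.6, -0.001, 0.0005, 0.042, 0, 0, 0, 0.6, -0.001, 0.0005, 0.0445, 0, 0, 0, 0.3, -0.001, 0.0005, 0.0445, 0, 0, 0, 0.3, -0.001, 0.0005, 0.0445, 0, 0, 0, 0.3, -0.001, 0.0005, 0.0445, 0, 0, 0]' | grep -E "width|_force"
python3 go.py 0 -0.062 0.051
python3 steer.py '[0.3, 0, 0, 0.0002, 0, 0, 0.0389, 0.3, 0, 0, 0.0003, 0, 0, 0.0778, 0.3, 0, 0, 0.0005, 0, 0, 0.1167, 0.3, 0, 0, 0.0006, 0, 0, 0.1556, 0.3, 0, 0, 0.0008, 0, 0, 0.1944, 0.3, 0, 0, 0.0009, 0, 0, 0.2222]' | grep -E "width"
python3 go.py 0 -0.062 0.051
python3 steer.py '[0.6, 0, 0, 0, 0, 0, 0, 0.6, 0, 0, -0.002, 0, 0, 0, 0.6, 0, 0, -0.046, 0, 0, 0, 0.6, 0.014, 0.039, -0.046, 0, 0, -0.0444, 0.6, 0.028, 0.078, -0.046, 0, 0, -0.0889, 0.6, 0.0419, 0.1167, -0.046, 0, 0, -0.1333, 0.6, 0.0419, 0.1167, -0.046, 0, 0, -0.1778, 0.6, 0.0419, 0.1167, -0.046, 0, 0, -0.2222]' >/dev/null
python3 steer.py '[0.6, 0, 0, 0, 0, 0, 0]' >/dev/null
python3 go.py 0 0.062 0.050 -151.8
```

```text
wrist_force: [0.5, 0.0, 1.0]
gripper_width: 0.436
gripper_force: 30.0
shift [0.0011 0.0006 0.0013] turn None yaw -151.4 tilt [ 0.0022 -0.0016 -1.    ]
cell xy [ 0.0012 -0.0622] z 0.0523 F [0.5  0.05 0.95] M [-0.003 -0.238  0.015] t 12.45 q6 -33.9
gripper_width: 0.442
shift [0.0014 0.0001 0.0004] turn None yaw 168.4 tilt [ 0.0025 -0.0022 -1.    ]
cell xy [ 0.0013 -0.0625] z 0.0514 F [ 0.66 -1.02  0.62] M [-0.253 -0.221  0.051] t 13.05 q6 -74.2
shift [ 0.0008 -0.0006  0.0466] turn 0.5 yaw -151.3 tilt [ 8.e-04 -2.e-04 -1.e+00]
cell xy [0.0005 0.0629] z 0.0966 F [-0.54 -0.48 -0.59] M [ 0.072 -0.098 -0.068] t 13.95 q6 -44.3
```

Scaled: 5 degrees is 0.0278.

```bash
cat > m.py <<'E'
from station import r
import numpy as np
s=r.sense(); E=np.array(s["ee_rot"])
print("t%.2f yaw %.1f z %.4f Mz %.3f eff6 %.3f q6 %.1f w %.3f"%(s["time_s"],np.rad2deg(np.arctan2(E[1,0],E[0,0])),s["tcp_pos"][2],s["moment"][2],s["effort"][5],s["joints"][5],s["gripper_width"]))
E
python3 steer.py '[0.6, 0.001, -0.0005, 0.025, 0, 0, 0, 0.6, 0.001, -0.0005, 0.043, 0, 0, 0, 0.6, 0.001, -0.0005, 0.0465, 0, 0, 0, 0.3, 0.001, -0.0005, 0.0465, 0, 0, 0, 0.3, 0.001, -0.0005, 0.0465, 0, 0, 0, 0.3, 0.001, -0.0005, 0.0465, 0, 0, 0]' >/dev/null
python3 m.py
python3 steer.py '[0.3, 0, 0, 0.0001, 0, 0, 0.0278]' >/dev/null; python3 m.py
python3 steer.py '[0.3, 0, 0, 0.0001, 0, 0, 0.0278]' >/dev/null; python3 m.py
python3 steer.py '[0.3, 0, 0, 0.0001, 0, 0, 0.0278]' >/dev/null; python3 m.py
python3 steer.py '[0.3, 0, 0, 0.0001, 0, 0, 0.0278]' >/dev/null; python3 m.py
python3 steer.py '[0.3, 0, 0, 0.0001, 0, 0, 0.0278]' >/dev/null; python3 m.py
python3 steer.py '[0.3, 0, 0, 0.0001, 0, 0, 0.0278]' >/dev/null; python3 m.py
```

```text
t14.55 yaw -151.4 z 0.0505 Mz 0.008 eff6 0.006 q6 -44.3 w 0.439
t14.65 yaw -156.5 z 0.0504 Mz 0.137 eff6 0.711 q6 -49.4 w 0.435
t14.75 yaw -161.6 z 0.0503 Mz 0.121 eff6 0.461 q6 -54.4 w 0.437
t14.85 yaw -166.6 z 0.0502 Mz 0.068 eff6 0.450 q6 -59.5 w 0.440
t14.95 yaw -171.6 z 0.0501 Mz 0.159 eff6 0.445 q6 -64.4 w 0.439
t15.05 yaw -176.6 z 0.0500 Mz 0.109 eff6 0.439 q6 -69.4 w 0.438
t15.15 yaw 178.4 z 0.0499 Mz 0.144 eff6 0.432 q6 -74.4 w 0.435
```

```bash
python3 steer.py '[0.6, 0, 0, 0, 0, 0, 0, 0.6, 0, 0, -0.002, 0, 0, 0, 0.6, 0, 0, -0.046, 0, 0, 0]' >/dev/null
python3 go.py 0 -0.062 0.096 -151.8
```

```text
shift [-0.025  -0.1232 -0.0064] turn -29.6 yaw 178.6 tilt [-0.0114  0.005  -0.9999]
cell xy [-0.0041  0.0637] z 0.0905 F [ 0.25 -0.43  0.59] M [ 0.013 -0.155  0.025] t 15.45 q6 -74.2
```

Scaled: -30 degrees is -0.1667.

```bash
python3 steer.py '[0.6, -0.007, -0.04, 0, 0, 0, -0.0444, 0.6, -0.014, -0.08, 0, 0, 0, -0.0889, 0.6, -0.0211, -0.1222, 0, 0, 0, -0.1333, 0.6, -0.0211, -0.1222, 0, 0, 0, -0.1667, 0.6, -0.0211, -0.1222, 0, 0, 0, -0.1667]' >/dev/null
python3 go.py 0.001 -0.062 0.050 -151.8
```

```text
shift [-0.0023  0.0008  0.0445] turn 0.3 yaw -151.5 tilt [-2.e-04  2.e-04 -1.e+00]
cell xy [-0.0008 -0.0635] z 0.0945 F [0.09 0.88 0.01] M [ 0.124 -0.087  0.046] t 15.95 q6 -33.8
```

Scaled: -30 degrees is -0.1667.

```bash
python3 steer.py '[0.6, -0.002, 0.0008, 0.025, 0, 0, 0, 0.6, -0.002, 0.0008, 0.042, 0, 0, 0, 0.6, -0.002, 0.0008, 0.0445, 0, 0, 0, 0.3, -0.002, 0.0008, 0.0445, 0, 0, 0, 0.3, -0.002, 0.0008, 0.0445, 0, 0, 0, 0.3, -0.002, 0.0008, 0.0445, 0, 0, 0]' >/dev/null
python3 m.py
python3 steer.py '[0.3, 0, 0, 0.0001, 0, 0, 0.0278]' >/dev/null; python3 m.py
python3 steer.py '[0.3, 0, 0, 0.0001, 0, 0, 0.0278]' >/dev/null; python3 m.py
python3 steer.py '[0.3, 0, 0, 0.0001, 0, 0, 0.0278]' >/dev/null; python3 m.py
python3 steer.py '[0.3, 0, 0, 0.0001, 0, 0, 0.0278]' >/dev/null; python3 m.py
python3 steer.py '[0.3, 0, 0, 0.0001, 0, 0, 0.0278]' >/dev/null; python3 m.py
python3 steer.py '[0.3, 0, 0, 0.0001, 0, 0, 0.0278]' >/dev/null; python3 m.py
python3 steer.py '[0.6, 0, 0, 0, 0, 0, 0, 0.6, 0, 0, -0.002, 0, 0, 0, 0.6, 0, 0, -0.046, 0, 0, 0, 0.6, 0.007, 0.04, -0.046, 0, 0, -0.0444, 0.6, 0.014, 0.08, -0.046, 0, 0, -0.0889, 0.6, 0.0211, 0.1222, -0.046, 0, 0, -0.1333, 0.6, 0.0211, 0.1222, -0.046, 0, 0, -0.1667, 0.6, 0.0211, 0.1222, -0.046, 0, 0, -0.1667]' >/dev/null
python3 go.py 0 0.062 0.049 -151.8
```

```text
t16.55 yaw -151.4 z 0.0519 Mz -0.066 eff6 0.013 q6 -34.0 w 0.438
t16.65 yaw -156.5 z 0.0518 Mz 0.113 eff6 0.699 q6 -39.1 w 0.437
t16.75 yaw -161.6 z 0.0517 Mz 0.194 eff6 0.442 q6 -44.2 w 0.435
t16.85 yaw -166.6 z 0.0516 Mz 0.133 eff6 0.423 q6 -49.2 w 0.442
t16.95 yaw -171.6 z 0.0515 Mz 0.146 eff6 0.414 q6 -54.2 w 0.440
t17.05 yaw -176.6 z 0.0514 Mz 0.219 eff6 0.406 q6 -59.2 w 0.438
t17.15 yaw 178.4 z 0.0513 Mz 0.166 eff6 0.397 q6 -64.2 w 0.435
shift [ 0.002  -0.0016  0.0476] turn 0.5 yaw -151.3 tilt [ 6.e-04 -1.e-04 -1.e+00]
cell xy [0.0013 0.0642] z 0.0966 F [ 0.6   0.78 -0.41] M [ 0.031 -0.158  0.007] t 17.95 q6 -44.4
```

The manual's scale: turns go in shares of 180 degrees. Converting my numbers, -30 degrees is -0.1667.

```bash
python3 steer.py '[0.6, 0.002, -0.0015, 0.025, 0, 0, 0, 0.6, 0.002, -0.0015, 0.044, 0, 0, 0, 0.6, 0.002, -0.0015, 0.0475, 0, 0, 0, 0.3, 0.002, -0.0015, 0.0475, 0, 0, 0, 0.3, 0.002, -0.0015, 0.0475, 0, 0, 0, 0.3, 0.002, -0.0015, 0.0475, 0, 0, 0]' >/dev/null
python3 m.py
python3 steer.py '[0.3, 0, 0, 0.0001, 0, 0, 0.0278]' >/dev/null; python3 m.py
python3 steer.py '[0.3, 0, 0, 0.0001, 0, 0, 0.0278]' >/dev/null; python3 m.py
python3 steer.py '[0.3, 0, 0, 0.0001, 0, 0, 0.0278]' >/dev/null; python3 m.py
python3 steer.py '[0.3, 0, 0, 0.0001, 0, 0, 0.0278]' >/dev/null; python3 m.py
python3 steer.py '[0.3, 0, 0, 0.0001, 0, 0, 0.0278]' >/dev/null; python3 m.py
python3 steer.py '[0.3, 0, 0, 0.0001, 0, 0, 0.0278]' >/dev/null; python3 m.py
python3 steer.py '[0.6, 0, 0, 0, 0, 0, 0, 0.6, 0, 0, -0.002, 0, 0, 0, 0.6, 0, 0, -0.046, 0, 0, 0, 0.6, -0.007, -0.04, -0.046, 0, 0, -0.0444, 0.6, -0.014, -0.08, -0.046, 0, 0, -0.0889, 0.6, -0.0211, -0.1222, -0.046, 0, 0, -0.1333, 0.6, -0.0211, -0.1222, -0.046, 0, 0, -0.1667, 0.6, -0.0211, -0.1222, -0.046, 0, 0, -0.1667]' >/dev/null
python3 go.py 0.001 -0.062 0.048 -151.8
```

```text
t18.55 yaw -151.5 z 0.0492 Mz -0.117 eff6 0.085 q6 -44.2 w 0.434
t18.65 yaw -156.5 z 0.0491 Mz 0.222 eff6 0.650 q6 -49.3 w 0.440
t18.75 yaw -161.6 z 0.0490 Mz 0.123 eff6 0.398 q6 -54.4 w 0.442
t18.85 yaw -166.6 z 0.0489 Mz 0.242 eff6 0.379 q6 -59.4 w 0.440
t18.95 yaw -171.6 z 0.0488 Mz 0.195 eff6 0.371 q6 -64.4 w 0.437
t19.05 yaw -176.6 z 0.0487 Mz 0.255 eff6 0.362 q6 -69.4 w 0.437
t19.15 yaw 178.4 z 0.0486 Mz 0.221 eff6 0.354 q6 -74.4 w 0.440
shift [-0.0023  0.0019  0.0454] turn 0.3 yaw -151.5 tilt [ 2.e-04 -3.e-04 -1.e+00]
cell xy [-0.0005 -0.0645] z 0.0934 F [-0.78 -0.26 -0.43] M [ 0.11  -0.138 -0.013] t 19.95 q6 -33.7
```

```bash
cat > lev.py <<'E'
from h import *; import sys
a=np.deg2rad(8.2); o=np.array([.478,-.373]); R=np.array([[np.cos(a),-np.sin(a)],[np.sin(a),np.cos(a)]])
def lev(c,zc=.044):
    P=cloud(c).reshape(-1,3); C=(P[:,:2]-o)@R; z=P[:,2]
    out=[]
    for m in((np.abs(C[:,0])<.026)&(np.abs(C[:,1])<.082)&(abs(z-zc)<.004)&(np.abs(np.abs(C[:,1])-.062)>.026),
             (C[:,0]<-.037)&(C[:,0]>-.064)&(np.abs(C[:,1])<.088)&(np.abs(C[:,1])>.048)&(abs(z-.011)<.004)):
        A=np.c_[C[m],np.ones(m.sum())]
        for _ in range(3):
            k=np.linalg.lstsq(A,z[m],rcond=None)[0]; e=z[m]-A@k; s=e.std(); A=A[abs(e)<2.5*s]; mm=np.where(m)[0][abs(e)<2.5*s]; m=np.zeros_like(m); m[mm]=True
        out.append((k[1],k[2],m.sum(),s))
    (s1,h1,n1,e1),(s2,h2,n2,e2)=out
    print("cover slope*124mm %.2f base %.2f diff(L-R) %.2f mm | h %.2f %.2f gap %.2f n %d %d sd %.2f %.2f"%(s1*124,s2*124,(s1-s2)*124,h1*1e3,h2*1e3,(h1-h2)*1e3,n1,n2,e1*1e3,e2*1e3))
if len(sys.argv)<2:
    lev(load("top")); lev(load("scene"))
else:
    from station import r
    for n in("top","scene")*int(sys.argv[1]): lev(r.capture(n),.0415)
E
python3 lev.py; python3 lev.py 2
```

```text
cover slope*124mm -0.05 base -0.03 diff(L-R) -0.02 mm | h 44.00 11.51 gap 32.49 n 201 207 sd 1.93 1.96
cover slope*124mm 0.22 base 0.00 diff(L-R) 0.22 mm | h 42.41 10.88 gap 31.53 n 211 273 sd 1.14 1.40
cover slope*124mm -2.17 base 0.55 diff(L-R) -2.71 mm | h 42.02 11.67 gap 30.35 n 86 198 sd 1.82 1.94
cover slope*124mm -0.84 base 0.35 diff(L-R) -1.19 mm | h 39.95 10.29 gap 29.65 n 205 263 sd 1.22 1.37
cover slope*124mm -1.28 base -0.18 diff(L-R) -1.09 mm | h 41.48 11.93 gap 29.55 n 93 195 sd 2.06 1.85
cover slope*124mm -0.22 base 0.32 diff(L-R) -0.54 mm | h 39.97 11.31 gap 28.66 n 210 265 sd 1.22 1.27
```

```bash
cat > lev2.py <<'E'
from lev import *; from station import r
import sys
n=int(sys.argv[1])
cs=[r.capture("scene") for _ in range(n)]
c=dict(cs[0]); c["z_map"]=np.mean([k["z_map"] for k in cs],0)
sys.argv=["x"]; lev(c,.0410)
P=cloud(c); q=P.reshape(-1,3); C=(q[:,:2]-o)@R
for y in(.062,-.062):
    m=(np.hypot(C[:,0]+.001,C[:,1]-y)<.016)&(np.hypot(C[:,0]+.001,C[:,1]-y)>.007)&(abs(q[:,2]-.0735)<.005); print("knob top",np.median(q[m,2])*1e3,q[m,2].mean()*1e3,m.sum())
E
sed -i 's/^if len(sys.argv)<2:/if __name__!="__main__": pass\nelif len(sys.argv)<2:/' lev.py
python3 lev2.py 16
```

```text
cover slope*124mm -0.17 base 0.06 diff(L-R) -0.23 mm | h 39.78 10.70 gap 29.08 n 188 252 sd 0.34 0.35
knob top 73.47438162301472 73.55728981795154 56
knob top 73.9584090048035 73.97139610001977 78
```

```bash
python3 go.py 0 0.062 0.094 -171.8
```

```text
shift [-0.0435  0.1173 -0.0004] turn 20.4 yaw -151.4 tilt [ 0. -0. -1.]
cell xy [ 0.     -0.0631] z 0.0936 F [ 0.33 -0.16  0.52] M [ 0.034 -0.132  0.014] t 20.95 q6 -33.8
```

Scaled: 20.4 degrees is 0.1133.

```bash
python3 steer.py '[0.6, -0.0145, 0.039, 0, 0, 0, 0.0444, 0.6, -0.029, 0.078, 0, 0, 0, 0.0889, 0.6, -0.0435, 0.1173, 0, 0, 0, 0.1133, 0.6, -0.0435, 0.1173, 0, 0, 0, 0.1133, 0.6, -0.0435, 0.1173, 0, 0, 0, 0.1133]' >/dev/null; python3 go.py 0 0.062 0.048 -171.8
```

```text
shift [ 0.0005 -0.0005  0.0462] turn 0.1 yaw -171.7 tilt [ 9.e-04 -6.e-04 -1.e+00]
cell xy [0.0005 0.0626] z 0.0942 F [ 0.51 -0.52 -0.01] M [ 0.042 -0.165  0.005] t 21.45 q6 -64.7
```

Scaled: -31 degrees is -0.1722.

```bash
python3 steer.py '[0.6, 0.0005, -0.0005, 0.025, 0, 0, 0, 0.6, 0.0005, -0.0005, 0.043, 0, 0, 0, 0.6, 0.0005, -0.0005, 0.046, 0, 0, 0, 0.3, 0.0005, -0.0005, 0.046, 0, 0, 0, 0.3, 0.0005, -0.0005, 0.046, 0, 0, 0, 0.3, 0.0005, -0.0005, 0.046, 0, 0, 0]' >/dev/null; python3 m.py
python3 steer.py '[0.3, 0, 0, -0.0001, 0, 0, -0.0278, 0.3, 0, 0, -0.0002, 0, 0, -0.0556, 0.3, 0, 0, -0.0003, 0, 0, -0.0833, 0.3, 0, 0, -0.0004, 0, 0, -0.1111, 0.3, 0, 0, -0.0005, 0, 0, -0.1389, 0.3, 0, 0, -0.0006, 0, 0, -0.1722, 0.3, 0, 0, -0.0006, 0, 0, -0.1722]' >/dev/null; python3 m.py
python3 steer.py '[0.3, 0, 0, 0.0001, 0, 0, 0.0278]' >/dev/null; python3 m.py
python3 steer.py '[0.3, 0, 0, 0.0001, 0, 0, 0.0278]' >/dev/null; python3 m.py
python3 steer.py '[0.3, 0, 0, 0.0001, 0, 0, 0.0278]' >/dev/null; python3 m.py
```

```text
t22.05 yaw -171.9 z 0.0486 Mz -0.040 eff6 0.031 q6 -64.6 w 0.438
t22.75 yaw -140.8 z 0.0492 Mz 0.153 eff6 0.194 q6 -33.6 w 0.436
t22.85 yaw -146.0 z 0.0491 Mz 0.138 eff6 0.686 q6 -38.9 w 0.440
t22.95 yaw -151.1 z 0.0490 Mz 0.228 eff6 0.404 q6 -44.0 w 0.440
t23.05 yaw -156.1 z 0.0489 Mz 0.109 eff6 0.384 q6 -49.0 w 0.438
```

```bash
python3 steer.py '[0.6, 0, 0, 0, 0, 0, 0, 0.6, 0, 0, -0.002, 0, 0, 0, 0.6, 0, 0, -0.046, 0, 0, 0, 0.6, 0, 0, -0.046, 0, 0, 0]' >/dev/null; python3 go.py 0.001 -0.062 0.095 -156.8
```

```text
shift [ 0.0353 -0.1159  0.005 ] turn 1.1 yaw -155.7 tilt [ 0.0096 -0.0051 -0.9999]
cell xy [0.0027 0.0592] z 0.0993 F [ 1.47 -1.08  0.69] M [ 0.016 -0.245  0.075] t 23.45 q6 -48.6
```

```bash
python3 steer.py '[0.6, 0.011, -0.04, 0, 0, 0, 0, 0.6, 0.022, -0.08, 0, 0, 0, 0, 0.6, 0.0328, -0.1196, 0, 0, 0, 0, 0.6, 0.0328, -0.1196, 0, 0, 0, 0, 0.6, 0.0328, -0.1196, 0, 0, 0, 0]' >/dev/null; python3 go.py 0.001 -0.062 0.049 -156.8
```

```text
shift [-0.0011  0.0006  0.0443] turn 0.9 yaw -155.9 tilt [-6.e-04  6.e-04 -1.e+00]
cell xy [ 0.0002 -0.0629] z 0.0933 F [ 0.27  1.09 -0.26] M [ 0.133 -0.137  0.038] t 23.95 q6 -38.3
```

Scaled: -15 degrees is -0.0833.

```bash
python3 steer.py '[0.6, -0.001, 0.0005, 0.025, 0, 0, 0, 0.6, -0.001, 0.0005, 0.042, 0, 0, 0, 0.6, -0.001, 0.0005, 0.0443, 0, 0, 0, 0.3, -0.001, 0.0005, 0.0443, 0, 0, 0, 0.3, -0.001, 0.0005, 0.0443, 0, 0, 0, 0.3, -0.001, 0.0005, 0.0443, 0, 0, 0]' >/dev/null; python3 m.py
python3 steer.py '[0.3, 0, 0, -0.0001, 0, 0, -0.0278, 0.3, 0, 0, -0.0002, 0, 0, -0.0556, 0.3, 0, 0, -0.0003, 0, 0, -0.0833, 0.3, 0, 0, -0.0003, 0, 0, -0.0833]' >/dev/null; python3 m.py
python3 steer.py '[0.3, 0, 0, 0.0001, 0, 0, 0.0278]' >/dev/null; python3 m.py
python3 steer.py '[0.3, 0, 0, 0.0001, 0, 0, 0.0278]' >/dev/null; python3 m.py
python3 steer.py '[0.3, 0, 0, 0.0001, 0, 0, 0.0278]' >/dev/null; python3 m.py
```

```text
t24.55 yaw -155.8 z 0.0511 Mz -0.000 eff6 -0.016 q6 -38.4 w 0.441
t24.95 yaw -140.8 z 0.0514 Mz 0.140 eff6 0.146 q6 -23.4 w 0.444
t25.05 yaw -146.0 z 0.0513 Mz 0.141 eff6 0.697 q6 -28.6 w 0.437
t25.15 yaw -151.1 z 0.0511 Mz 0.176 eff6 0.418 q6 -33.7 w 0.438
t25.25 yaw -156.1 z 0.0511 Mz 0.137 eff6 0.399 q6 -38.7 w 0.438
```

Scaled: 4 degrees is 0.0222.

```bash
python3 steer.py '[0.3, 0, 0, 0.0001, 0, 0, 0.0222]' >/dev/null; python3 m.py
python3 steer.py '[0.6, 0, 0, 0, 0, 0, 0, 0.6, 0, 0, 0, 0, 0, 0, 0.6, 0, 0, -0.03, 0, 0, 0, 0.6, 0, 0, -0.07, 0, 0, 0, 0.6, 0.04, 0, -0.11, 0, 0, 0, 0.6, 0.08, 0, -0.14, 0, 0, 0, 0.6, 0.12, 0, -0.16, 0, 0, 0, 0.6, 0.12, 0, -0.16, 0, 0, 0]' | head -2
python3 lev2.py 30
python3 -c "
from station import r; import cv2
c=r.capture('scene')['pixels'][140:290,180:380]
cv2.imwrite('pics/g2.png',cv2.resize(c,None,fx=4,fy=4)[:,:,::-1])"
```

```text
t25.35 yaw -160.1 z 0.0510 Mz 0.160 eff6 0.224 q6 -42.6 w 0.436
time_s: 26.15
tcp_pos: [0.373, -0.4778, 0.2143]
cover slope*124mm 0.02 base 0.07 diff(L-R) -0.05 mm | h 39.88 10.53 gap 29.35 n 161 229 sd 0.38 0.27
knob top 73.86255217071714 73.92784986140647 24
knob top 73.94669382313506 74.00069576739507 56
```

View pics/g2.png

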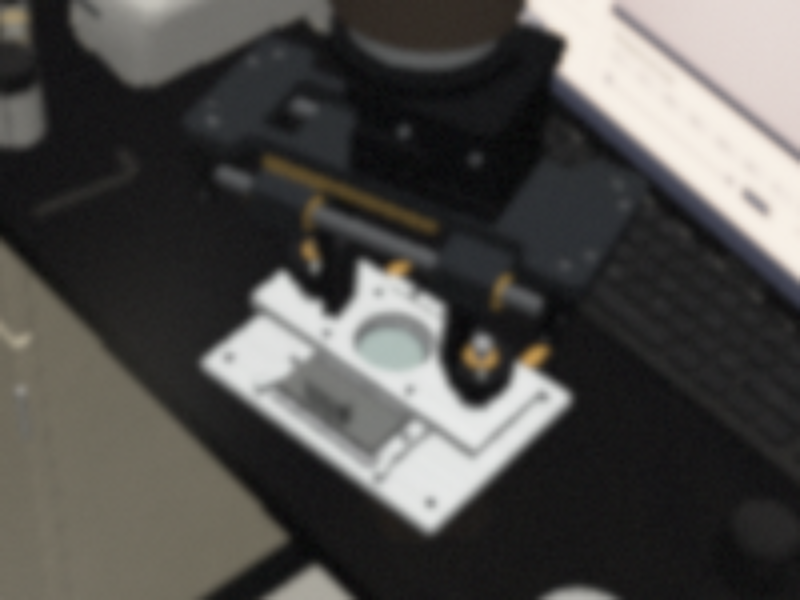

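The picture shows the gripper clear above the cell, the cover level and the window centred under its hole at (393,342). The level check gives the left and right ends equal to within about 0.1 mm, so I am handing in.

```bash
python3 -c "
from station import r; print(r.sense()['wrist_force']); print(r.finish_job())"
```

```text
[0.21622181 0.59415123 0.13206279]
the job is handed in; nothing more can be done
None
```

The cassette is pushed home against its stop and the cover is level to about 0.1 mm. Both knobs sit about a twelfth of a turn past contact, with an estimated 50 N on each strip. On the way I overshot the left knob by about 16° and turned it back. The gripper is clear, and I handed the job in at about 28 s; no verdict came back.

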